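# Turn the bracket leg round in the glue-up jig

### The job

The wooden shelf-bracket leg lying in the sloping glue-up jig is the wrong way round. Lift it out, turn it end for end without striking the jig's three clamps, and lay it back flat with its half-lapped end in the fence corner, the lap facing up, pushed fully home: flush along the low ledge and tight against the end fence. Let go of it and leave everything else on the bench where it is.

Things in the scene. Friction and masses are not known exactly. Their poses are not given: they have to be found in the camera images.
- jig: Glue-up jig fixed to the bench: grey-faced board, 275 mm up the slope by 550 mm on a black stand, sloping 25 degrees, low edge to the robot. Origin: the inner corner of ledge and end fence on the board's face, 120 mm above the bench. Own x points up the slope, y along the ledge towards and past the end fence (about the robot's left), z square off the board. Clear board: x 0 to 250, y 0 to -450 mm.
- ledge (a point): Point on the jig: middle of the low ledge, at jig x = 0, y = -200 mm on the board's face. The ledge is an aluminium bar along the board's low edge: jig x -20 to 0, y -450 to +50, 10 mm high. The leg's long edge goes against its face at jig x = 0.
- end_fence (a point): Point on the jig: at jig x = 100, y = 0 mm on the board's face. The end fence is an aluminium bar square to the ledge: jig y 0 to 25, x -20 to 220, 20 mm high. The leg's lapped end goes against its face at jig y = 0.
- side_clamp: Push-type toggle clamp fixed on the jig, drawn back, handle lying back up the slope. Origin on the board below its rubber tip, which is at jig x = 66, y = -178 mm. It reaches 178 mm up the slope from there (jig x 66 to 244), 36 mm wide, at most 45 mm high off the board. Must not be struck.
- end_clamp: The same push-type toggle clamp lying along the ledge on the jig's side away from the end fence, drawn back. Origin on the board below its rubber tip, at jig x = 22, y = -268 mm; it reaches from there to jig y = -446, 36 mm wide, at most 45 mm high. Must not be struck.
- hold_down_clamp: Hold-down toggle clamp fixed on the jig just outside the end fence, thrown open: its steel bar stands up to 115 mm off the board. Origin at jig x = 24, y = 32 mm on the board; it spans jig x 0 to 48, y 10 to 145 (the rubber foot near its top reaches inwards to y = 12). Must not be struck.
- leg: Loose bracket leg to turn: pale wood, 200 x 44 x 28 mm thick, 0.11 to 0.23 kg. One end half-lapped: its upper half cut away over the last 44 mm, 14 mm left; the other a half-round nose. Origin: centre of the underside; x along it to the lapped end, z out of its upper face. Starts flat on the board, long edge on the ledge, round end nearer the end fence, 15 to 45 mm off it. Mass centre at x = -8 mm.
- lapped_end (a point): Point on the leg: middle of the lapped end's lower edge, at leg x = +100 mm, on the underside.
- round_end (a point): Point on the leg: tip of the round end on the underside, at leg x = -100 mm.
- upright: Bystander: a longer loose piece of the same pale wood, 260 x 44 x 28 mm, half-lapped at one end and square at the other, flat on the bench left of the jig. Origin: centre of the underside, x to its lapped end.
- glue: Bystander: yellow glue bottle standing on the bench, 60 mm across, 170 mm high. Origin: centre of its foot.
- hammer: Bystander: hammer lying on the bench right of the jig. Origin: underneath, near its middle; x along the handle to the head.
- tape: Bystander: black tape measure standing on the bench, 75 x 45 x 70 mm. Origin: centre of the underside.
- tub: Bystander: open grey plastic tub, 120 x 90 x 50 mm, on the bench. Origin: centre of the underside.
- offcut: Bystander: wooden offcut 100 x 44 x 28 mm lying on the bench at the jig's low edge, partly beneath the board. Origin: centre of the underside.

How it is judged:
By the outcome, as a careful person would: the job done as asked, in the order asked, and still so for the second after the job is handed in, with the robot touching nothing.
It also fails if it takes over 45 s, if anything falls off the work surface, if the arm or the gripper's body presses on something with over 40 N, if the wrist force passes 120 N, or if a joint passes its speed limit or range.

### The arm

A 6-joint arm with a two-finger parallel gripper is mounted at the origin on the work surface. World frame = base frame: x ahead of the robot, y to its left, z up, the work surface at z = 0. Lengths are in mm, angles in rad, forces in N, time in s.
With the tool pointing down it reaches from about 325 to 775 mm from the base axis. Payload 9.3 kg.
Tool frame: the origin (TCP) lies at the very end of the fingers, on their centre line; the grasp point (between the pads) lies grasp_offset behind it (grasp_offset is the distance from the TCP to the grasp point, in mm); z points along the fingers, y is the line along which they close (so a half turn about z gives the same grasp; the last joint's range is limited). The gripper opens to 85 mm and grips with 20 to 120 N. Pads are 22 mm wide; open, the fingers measure 114 mm over their backs; the gripper's body (76 mm by 85 mm) begins 54 mm behind the grasp point. The pads swing forward as they close: fully open they stand 13 mm farther back than shut.
Start: joints at [1.188, 0.259, 0.021, 1.334, 0, 1.418], TCP at [125.282, 535.538, 231.279] pointing down, gripper open.
Joint ranges: [-3.04, 3.04], [-0.91, 1.82], [-1.04, 1.36], [-1.92, 1.95], [-1.52, 1.45], [-3.14, 3.14]. Speed limits (rad/s): [2.22, 2.22, 2.79, 3.14, 3.14, 3.14].

### API

Orientations are given as a unit quaternion [w, x, y, z].
In Python, from workcell import * gives the robot as it stands.
- The arm moves only by the shell command python3 -m pendant 'ROWS'. ROWS is a JSON object of lists of equal length, an entry for each row: "linear": the shift along the tool's x, y, z in cm, a list of three; "rotation": the turn, a rotation vector about the tool's x, y, z in degrees, a list of three; "fingers": the opening, from -1 (shut) to 1 (fully open). A call has 1 to 5 rows; each row is the pose to reach, as a shift and turn from the pose commanded when the call began, along the tool's axes at that moment; what a row does not reach only later rows make up. A row lasts 1/10 s, in which the tool goes at most 50 mm and 8.59 degrees, less where a joint would pass 70% of its speed; a pose out of reach is approached as far as the arm can. A call with a gripper value outside its range is refused whole. The fingers move at their own pace and stop on an object; the grip force is fixed at half the most. Time passes only in rows, so rows that repeat a pose let the fingers close. It gives the time, the measured TCP pose, the force, the opening and the grip force at its end, in the units of the state.
- observe(): the state, without advancing time (a new reading comes with each control period).
- snapshot(name): name is "scene" or "side" or "wrist"; returns a dict with "img" (400x640x3 uint8, red, green, blue), "vertical_fov" (degrees; the focal length in pixels is half the picture's height over the tangent of half this angle, whatever the lens; pixels are square), "cx", "cy" (the principal point, pixels), "k1" (the pictures are not rectified: a ray, as slopes to the right and down, at radius r is drawn at 1 + k1 r^2 times it, then the intrinsics apply), "rvec" (rotation vector, rad) and "tvec" (3), from world to camera coordinates, as OpenCV has them; the wrist camera has in their place "T_tool_cam" (4x4, takes a point from camera to tool coordinates, whose origin is the TCP and whose axes are the flange's). Camera axes: x right, y down, z forward; pixel columns grow to the right and rows downward; lengths in mm; the calibration is good to about 2 mm. A picture is of the moment at which its call begins: read the wrist's pose just before it. There is no depth.
- finish_job(): hands the job in; it is judged then, once.
The state is a dict: "time_s": time; "joints": joint angles; "qd": joint speeds; "effort": joint torques, N m; "tool_pos": TCP position; "tool_rot": TCP orientation; "ft_force": force on the tool from outside, world axes, zero at the start; "ft_torque": the same for the moment, N m; "width": finger opening in mm; "grip_force": force on a finger pad.
Only numpy, scipy, OpenCV 4.12 (cv2) and the standard library are available. Lean on these libraries where they do the work, as an engineer would, in place of code of your own. Each camera call takes 0.05 s, during which the arm holds its last target. There are 200 camera calls.

## Working session

There is one attempt and no reset: what is moved stays moved. The work goes in short steps, Python scripts to look and compute and a shell command to move; the robot and the scene stay as the last step left them, time stands still between calls to the robot, and variables do not carry over. Pictures are saved under pics/ and viewed, at most 10 in all, crops included, and the job is handed in when it is done.

```bash
ls; mkdir -p pics; python3 - <<'E'
from workcell import *
import cv2,numpy as np,json
s=observe();print(s)
for n in("scene","side"):
    d=snapshot(n);cv2.imwrite(f"pics/{n}0.png",d["img"][:,:,::-1])
    print(n,{k:np.round(v,4).tolist() for k,v in d.items() if k!="img"})
    d.pop("img");json.dump({k:np.array(v).tolist() for k,v in d.items()},open(f"{n}.json","w"))
d=snapshot("wrist");cv2.imwrite("pics/w0.png",d["img"][:,:,::-1]);print({k:np.round(v,4).tolist() for k,v in d.items() if k!="img"})
E
```

```text
pics
{'time_s': 0.0, 'joints': array([ 1.18841674e+00,  2.59167917e-01,  2.07317754e-02,  1.33368759e+00,
       -2.99791201e-05,  1.41819131e+00]), 'qd': array([ 0.00112821, -0.00086851,  0.00129774,  0.00017309,  0.00112368,
       -0.00043161]), 'effort': array([-1.04687275e-03, -5.55643952e+01,  3.44531786e+01,  1.36707173e-02,
       -1.88806448e-04, -1.07231668e-05]), 'tool_pos': array([125.17225384, 535.26598894, 230.66755212]), 'tool_rot': array([-1.60968963e-04,  1.14634682e-01,  9.93407494e-01, -6.44060088e-04]), 'ft_force': array([ 0.54961354,  0.33088389, -0.48549422]), 'ft_torque': array([-0.04114113, -0.01593193,  0.00519725]), 'grip_force': 0.0, 'width': 85.29362465966638}
scene {'vertical_fov': 43.2665, 'cx': 318.0355, 'cy': 194.4017, 'k1': -0.1027, 'rvec': [1.1769, 2.5816, -0.6834], 'tvec': [354.177, -281.203, 1666.5266]}
side {'vertical_fov': 53.5755, 'cx': 317.1741, 'cy': 201.0682, 'k1': 0.0263, 'rvec': [1.9972, -0.6417, 0.3518], 'tvec': [-418.2931, 252.5498, 1050.219]}
{'vertical_fov': 68.9323, 'cx': 319.6631, 'cy': 203.2749, 'k1': -0.0519, 'T_tool_cam': [[-0.0001, -0.9499, -0.3125, 80.7937], [1.0, -0.0004, 0.0011, 0.692], [-0.0012, -0.3125, 0.9499, -143.6131], [0.0, 0.0, 0.0, 1.0]]}
```

View pics/scene0.png

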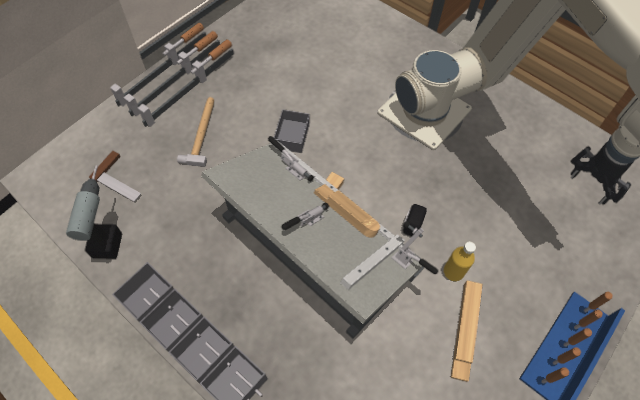

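View pics/side0.png

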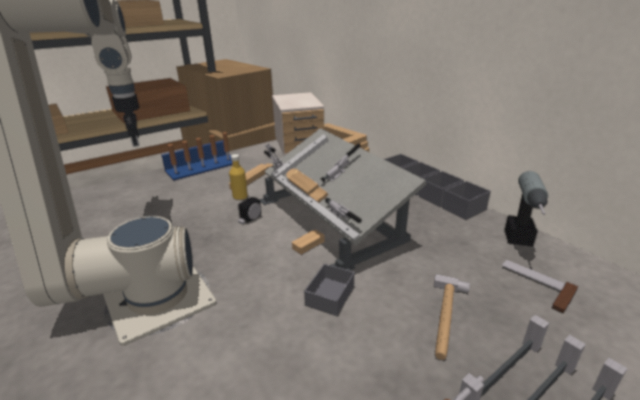

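The scene view shows the jig at about (205..425, 145..330), the leg from (320,190) to (377,230) with its round end at (375,230), and the fence from (348,280) to (400,245). I'll crop to refine this.

```bash
cat > h.py <<'E'
import numpy as np,cv2,json
from scipy.spatial.transform import Rotation as R
def K(d):
    f=200/np.tan(np.radians(d["vertical_fov"])/2);return np.array([[f,0,d["cx"]],[0,f,d["cy"]],[0,0,1.]])
def TWC(d,s=None):  # cam->world
    if "rvec" in d:
        r=R.from_rotvec(np.ravel(d["rvec"])).as_matrix();return r.T,-r.T@np.ravel(d["tvec"])
    T=np.array(d["T_tool_cam"]);q=s["tool_rot"];r=R.from_quat([q[1],q[2],q[3],q[0]]).as_matrix()
    return r@T[:3,:3],np.array(s["tool_pos"])+r@T[:3,3]
def rays(d,px,s=None):
    p=cv2.undistortPoints(np.array(px,float).reshape(-1,1,2),K(d),np.array([d["k1"],0,0,0,0.])).reshape(-1,2)
    r,c=TWC(d,s);return c,(r@np.c_[p,np.ones(len(p))].T).T
def hit(d,px,p0,n,s=None):
    c,v=rays(d,px,s);return c+v*(((p0-c)@n)/(v@n))[:,None]
def proj(d,P,s=None):
    r,c=TWC(d,s);q=(np.atleast_2d(P)-c)@r
    return cv2.projectPoints(q.reshape(-1,1,3),np.zeros(3),np.zeros(3),K(d),np.array([d["k1"],0,0,0,0.]))[0].reshape(-1,2)
def jigR(yaw): # yaw: direction of jig x in the horizontal plane
    return R.from_euler("z",yaw).as_matrix()@R.from_euler("y",-25,degrees=True).as_matrix()
E
python3 - <<'E'
import cv2
a=cv2.imread("pics/scene0.png")[130:340,195:445];cv2.imwrite("pics/c1.png",cv2.resize(a,None,fx=2.8,fy=2.8,interpolation=cv2.INTER_CUBIC))
E
```

```text
(no output)
```

View pics/c1.png

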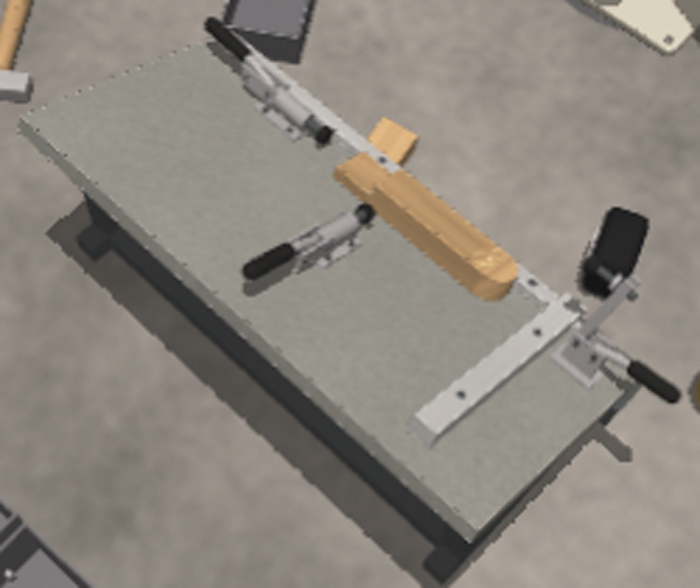

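The crop shows the board corners at (20,122), (475,545) and (637,390), and the fence's upslope end at (413,418)/(438,432). The leg's round end is at (515,275) and its lap at (340,172). The side clamp's tip is beside the leg at (365,213).

```bash
python3 - <<'E'
from h import *
from scipy.optimize import least_squares
d=json.load(open("scene.json"))
c=lambda p:np.array(p,float)/2.8+[195-.3,130-.3]
px=c([(413,418),(438,432),(20,122),(475,545),(637,390),(207,42)])
def pts(v):
    x,y,w,xb,yb=v
    L=np.array([[220,0,20],[220,25,20],[xb,yb-550,0],[xb,yb,0],[xb-275,yb,0],[xb-275,yb-550,0]])
    return np.array([x,y,120])+L@jigR(w).T
f=lambda v:(proj(d,pts(v))-px).ravel()
best=min((least_squares(f,[500,100,w,250,80],x_scale=[100,100,1,10,10]) for w in(-.6,0,.6)),key=lambda r:r.cost)
print(np.round(best.x,3),np.round(f(best.x),1))
v=best.x;Rj=jigR(v[2]);o=np.array([v[0],v[1],120])
# leg top points z=28
q=hit(d,c([(518,265),(490,299),(336,172),(362,152)]),o+Rj@[0,0,28],Rj[:,2])
print(np.round((q-o)@Rj,1))
print(proj(d,o+np.array([[66,-178,15],[22,-268,15],[24,32,115],[0,-85,28],[0,0,0]])@Rj.T)*2.8-np.array([195,130])*2.8)
json.dump(dict(x=v[0],y=v[1],yaw=v[2]),open("jig.json","w"))
E
```

```text
[ 5.17453e+02  2.21989e+02 -4.60000e-02  2.64059e+02  1.05201e+02] [ 0.1 -0.9 -0.5  1.4 -3.9  1.5 -0.9  0.9  1.9 -2.3  3.9 -1.4]
[[   2.8  -46.1   28. ]
 [  63.1  -36.4   28. ]
 [  63.4 -224.1   28. ]
 [  18.  -229.1   28. ]]
[[365.4466617  212.31430476]
 [324.99873    138.49180859]
 [612.62433453 261.38490491]
 [486.67485601 236.92666681]
 [545.61419999 314.61781971]]
```

```bash
cat >> h.py <<'E'
def jig():
    j=json.load(open("jig.json"));return np.array([j["x"],j["y"],120.]),jigR(j["yaw"])
def toolR(s): return R.from_quat(np.roll(s["tool_rot"],-1)).as_matrix()
def go(s,tcp,sgn=1,yaw=0):
    "print shift (cm) and turn (deg) in tool axes to jig-frame TCP"
    o,Rj=jig();A=toolR(s)
    B=Rj@np.c_[[0,sgn,0],[sgn,0,0],[0,0,-1]]@R.from_euler("z",yaw,degrees=True).as_matrix()
    p=o+Rj@np.array(tcp,float)
    print("lin",np.round(A.T@(p-s["tool_pos"])/10,2),"rot",np.round(R.from_matrix(A.T@B).as_rotvec(degrees=True),2),"tcp jig now",np.round((s["tool_pos"]-o)@Rj,1),"j",np.round(s["joints"],2),"w",round(s["width"],1))
E
python3 - <<'E'
from h import *
from workcell import *
go(observe(),[60,-120,150])
E
```

```text
lin [-46.64 -33.54  -5.02] rot [-20.89 -17.29  78.13] tcp jig now [-321.4  295.   272.1] j [1.19 0.26 0.02 1.33 0.   1.42] w 85.3
```

```bash
python3 -m pendant '{"linear":[[-4,-2.9,-1.5],[-8,-5.8,-2],[-12,-8.7,-2.5],[-16,-11.6,-2.5],[-20,-14.5,-3]],"rotation":[[-2,-1.7,7.5],[-4,-3.4,15],[-6,-5,22.5],[-8,-6.8,30],[-10,-8.5,37.5]],"fingers":[1,1,1,1,1]}'; python3 -c "
from h import *
from workcell import *
go(observe(),[60,-120,150])"
```

```text
time_s: 0.65
tool_pos: [287.5, 346.9, 261.0]
tool_rot: [0.083, 0.429, 0.896, 0.077]
ft_force: [0.8, 0.5, -0.1]
width: 85.7
grip_force: 0.0
lin [-32.58   1.53   0.99] rot [-10.65  -8.77  40.37] tcp jig now [-153.8  114.2  227.3] j [ 0.76 -0.05 -0.28  1.13 -0.1   1.64] w 85.7
```

```bash
python3 -m pendant '{"linear":[[-4.5,0,0],[-9,0.2,0],[-13.5,0.5,0.3],[-18,0.8,0.5],[-22,1,0.6]],"rotation":[[-2,-1.7,7.5],[-4,-3.4,15],[-6,-5,22.5],[-8,-6.8,30],[-10,-8.3,38]],"fingers":[1,1,1,1,1]}'; python3 -c "
from h import *
from workcell import *
go(observe(),[60,-120,150])"
```

```text
time_s: 1.15
tool_pos: [433.7, 182.4, 275.7]
tool_rot: [0.153, 0.693, 0.69, 0.146]
ft_force: [-0.2, 0.2, -0.1]
width: 85.5
grip_force: 0.0
lin [-7.95  6.56  2.43] rot [-0.61 -0.47  2.31] tcp jig now [ -8.4 -43.4 175.7] j [ 0.3  -0.14 -0.39  0.92 -0.13  1.85] w 85.5
```

```bash
python3 -m pendant '{"linear":[[-4,3.5,1.2],[-7.5,6.5,2.4],[-7.5,6.5,2.4],[-7.5,6.5,2.4]],"rotation":[[0,0,0],[0,0,0],[0,0,0],[0,0,0]],"fingers":[1,1,1,1]}'; python3 - <<'E'
from h import *
from workcell import *
s=observe();go(s,[60,-120,150])
d=snapshot("wrist");cv2.imwrite("pics/w1.png",d["img"][:,:,::-1])
d.pop("img");json.dump({k:np.array(v).tolist() for k,v in {**d,**s}.items()},open("w1.json","w"))
E
```

```text
time_s: 1.55
tool_pos: [502.3, 107.9, 280.5]
tool_rot: [0.152, 0.692, 0.691, 0.144]
ft_force: [-0.6, 0.2, 0.4]
width: 85.9
grip_force: 0.0
lin [-0.54  0.09 -0.04] rot [-0.79 -0.48  2.48] tcp jig now [  58.9 -114.7  149.7] j [ 0.07 -0.08 -0.33  0.91 -0.04  1.63] w 85.9
```

View pics/w1.png

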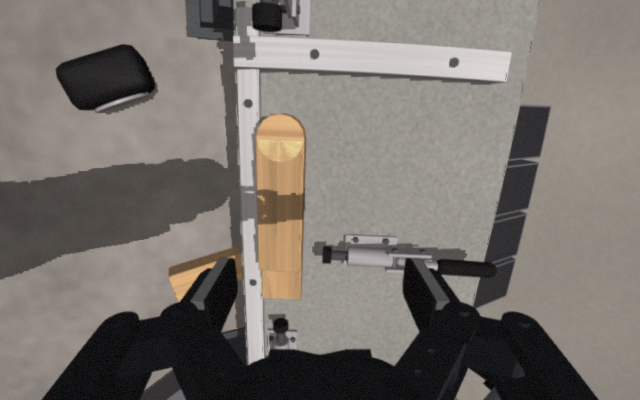

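The wrist view shows the ledge's inner edge at about column 258, the fence's inner edge at about row 70-80 (its far end at x=508), and the leg from the round tip (281,115) to the lapped end (282,299). The side clamp's tip is at (325,255). I'll measure the edges.

```bash
python3 - <<'E'
from h import *
im=cv2.imread("pics/w1.png");g=cv2.cvtColor(im,cv2.COLOR_BGR2GRAY).astype(int);hsv=cv2.cvtColor(im,cv2.COLOR_BGR2HSV)
for c in (290,350,400,430,490): print("col",c,list(enumerate(g[34:90,c],34))[0][0],g[34:90,c].tolist())
for r in (95,130,150,230,260): print("row",r,"from 225",g[r,225:275].tolist())
m=cv2.inRange(hsv,(8,60,90),(28,255,255));n,l,st,ce=cv2.connectedComponentsWithStats(m)
for i in range(1,n):
    if st[i,4]>300: print(st[i])
i=l[200,290];mm=(l==i)
for r in range(112,304,12): 
    x=np.where(mm[r])[0]; print(r,x.min() if len(x) else None,x.max() if len(x) else None)
E
```

```text
col 290 34 [101, 133, 145, 161, 198, 209, 210, 215, 208, 202, 198, 199, 201, 203, 206, 209, 208, 208, 203, 202, 198, 203, 204, 209, 207, 209, 209, 208, 209, 206, 202, 203, 208, 197, 157, 101, 78, 83, 82, 92, 132, 149, 149, 148, 149, 152, 151, 148, 148, 150, 154, 153, 151, 150, 153, 153]
col 350 34 [152, 157, 151, 147, 148, 151, 170, 201, 206, 205, 207, 205, 203, 203, 201, 200, 200, 203, 205, 205, 204, 202, 201, 203, 202, 206, 207, 206, 205, 203, 203, 203, 203, 202, 203, 205, 190, 141, 93, 77, 80, 121, 137, 144, 146, 150, 149, 152, 156, 153, 149, 149, 147, 147, 147, 144]
col 400 34 [152, 152, 149, 147, 145, 148, 151, 156, 156, 180, 204, 206, 204, 205, 203, 204, 206, 199, 202, 199, 201, 201, 200, 205, 204, 203, 202, 205, 207, 204, 205, 201, 203, 204, 202, 200, 204, 203, 203, 184, 131, 82, 75, 86, 115, 144, 152, 151, 149, 155, 152, 152, 150, 151, 151, 149]
col 430 34 [145, 142, 146, 143, 144, 145, 145, 148, 144, 148, 151, 173, 205, 207, 205, 206, 205, 206, 205, 204, 201, 205, 204, 202, 204, 205, 205, 207, 208, 211, 212, 209, 206, 208, 205, 205, 209, 205, 207, 204, 206, 181, 120, 79, 74,
[... 1170 characters left out ...]
4, 73, 74, 74, 74, 76, 80, 118, 134, 156, 189, 196, 194, 194, 193, 194, 196, 197, 198, 197, 199, 185, 150, 117, 112, 143, 161, 159, 156, 159, 159, 159, 155, 154, 157, 156, 155, 156, 154, 151, 146, 146]
row 260 from 225 [75, 73, 57, 33, 8, 13, 23, 8, 21, 46, 78, 95, 97, 97, 96, 100, 114, 124, 139, 180, 197, 199, 199, 196, 195, 198, 196, 198, 201, 195, 162, 119, 114, 133, 152, 159, 159, 156, 158, 154, 156, 151, 152, 154, 154, 155, 158, 155, 150, 153]
[ 256  113   50  187 8333]
[ 168  247   75   55 1427]
112 None None
124 259 302
136 256 305
148 256 305
160 256 305
172 256 304
184 256 304
196 257 302
208 257 301
220 258 303
232 258 302
244 258 302
256 258 302
268 259 301
280 262 301
292 262 301
```

```bash
python3 - <<'E'
from h import *
from scipy.optimize import least_squares
s=json.load(open("w1.json"));s={k:np.array(v) if isinstance(v,list) else v for k,v in s.items()}
F=[(290,67.7),(350,70.5),(400,73.6),(430,75.6),(490,79.7)]
L=[(237.6,95),(238.6,130),(239.7,150),(242.5,230),(243.7,260)]
def loc(v,px,z):
    Rj=jigR(v[2]);o=np.array([v[0],v[1],120.]);return (hit(s,px,o+Rj@[0,0,z],Rj[:,2],s)-o)@Rj
f=lambda v:np.r_[loc(v,F,20)[:,1],loc(v,L,10)[:,0]+20,loc(v,[(258.7,95)],10)[:,0]]
r=least_squares(f,[517,222,-.046],x_scale=[10,10,.1]);v=r.x
print(v,np.round(r.fun,1),"fence end x",loc(v,[(508.5,81)],20))
print("leg top tip/sides",np.round(loc(v,[(281,114),(256,160),(304.5,160),(258,244),(302.5,244)],28),1))
print("lap end z14",np.round(loc(v,[(262,299),(301,299),(281,299)],14),1),"clamp tip",loc(v,[(322,255)],20))
json.dump(dict(x=v[0],y=v[1],yaw=v[2]),open("jig.json","w"))
E
```

```text
[ 5.14562748e+02  2.22017132e+02 -4.75729881e-02] [ 0.2  0.2 -0.1 -0.2 -0.1 -0.  -0.1  0.3  0.1  0.  -0.4] fence end x [[2.22457554e+02 2.19466511e-02 2.00000000e+01]]
leg top tip/sides [[  22.9  -38.8   28. ]
 [   0.2  -80.3   28. ]
 [  44.7  -78.4   28. ]
 [   0.3 -164.9   28. ]
 [  45.  -162.6   28. ]]
lap end z14 [[   0.  -240.4   14. ]
 [  44.3 -237.8   14. ]
 [  21.6 -239.1   14. ]] clamp tip [[  65.25040446 -178.02850458   20.        ]]
```

```bash
python3 -c "
from h import *
from workcell import *
print(grasp_offset if 'grasp_offset' in globals() else '')
go(observe(),[22,-130,50])
go(observe(),[22,-130,12.5])"
```

```text
18.700000000000003
lin [-1.56 -3.84  9.91] rot [-0.78 -0.56  2.65] tcp jig now [  61.1 -113.6  148.8] j [ 0.07 -0.08 -0.33  0.91 -0.04  1.63] w 85.5
lin [-1.6  -3.79 13.66] rot [-0.78 -0.56  2.65] tcp jig now [  61.1 -113.6  148.8] j [ 0.07 -0.08 -0.33  0.91 -0.04  1.63] w 85.5
```

```bash
python3 -m pendant '{"linear":[[-0.5,-1.3,3.3],[-1.1,-2.6,6.6],[-1.6,-3.8,9.9],[-1.6,-3.8,9.9],[-1.6,-3.8,9.9]],"rotation":[[-0.8,-0.6,2.6],[-0.8,-0.6,2.6],[-0.8,-0.6,2.6],[-0.8,-0.6,2.6],[-0.8,-0.6,2.6]],"fingers":[1,1,1,1,1]}'; python3 - <<'E'
from h import *
from workcell import *
s=observe();go(s,[22,-130,13])
d=snapshot("wrist");cv2.imwrite("pics/w2.png",d["img"][:,:,::-1])
d.pop("img");json.dump({k:np.array(v).tolist() for k,v in {**d,**s}.items()},open("w2.json","w"))
E
```

```text
time_s: 2.1
tool_pos: [507.6, 93.4, 176.2]
tool_rot: [0.157, 0.705, 0.675, 0.15]
ft_force: [-0.0, 0.2, 1.6]
width: 85.3
grip_force: 0.0
lin [-0.12 -0.1   3.83] rot [ 0.07 -0.04  0.2 ] tcp jig now [  22.9 -128.9   51.3] j [ 0.04 -0.03 -0.56  0.6  -0.04  1.65] w 85.3
```

View pics/w2.png

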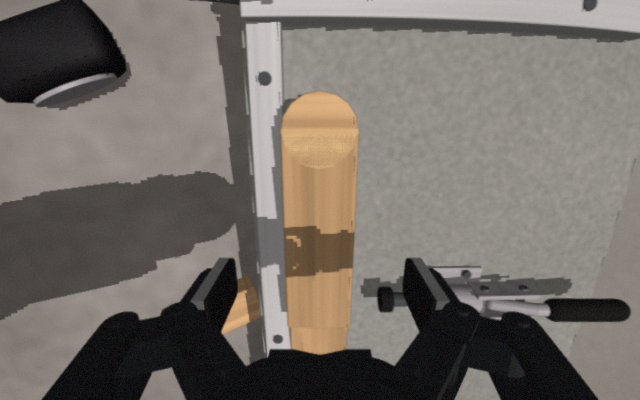

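The leg is centred between the fingers (columns 282-357, grip centre about 320), and the side clamp's tip at (390,298) lies beyond the right finger. Next I check the height scale and then descend.

```bash
python3 - <<'E'
from h import *
im=cv2.imread("pics/w2.png");hsv=cv2.cvtColor(im,cv2.COLOR_BGR2HSV)
m=cv2.inRange(hsv,(8,60,60),(28,255,255))
s=json.load(open("w2.json"));s={k:np.array(v) if isinstance(v,list) else v for k,v in s.items()}
o,Rj=jig()
for r in(145,160,180,200):
    x=np.where(m[r,270:370])[0]+270
    for z in (28,31): print(r,x.min(),x.max(),z,np.round((hit(s,[(x.min()-.5,r),(x.max()+.5,r)],o+Rj@[0,0,z],Rj[:,2],s)-o)@Rj,1)[:,:2].tolist())
E
python3 -m pendant '{"linear":[[-0.1,-0.1,1.5],[-0.1,-0.1,3],[-0.1,-0.1,3.6],[-0.1,-0.1,3.6]],"rotation":[[0,0,0],[0,0,0],[0,0,0],[0,0,0]],"fingers":[1,1,1,1]}'
python3 -c "
from h import *
from workcell import *
go(observe(),[22,-130,13])"
```

```text
145 281 357 28 [[0.6, -67.9], [44.3, -67.7]]
145 281 357 31 [[1.0, -67.5], [43.9, -67.4]]
160 281 357 28 [[0.2, -76.4], [44.6, -76.3]]
160 281 357 31 [[0.6, -75.9], [44.2, -75.8]]
180 282 356 28 [[0.4, -88.3], [44.5, -88.2]]
180 282 356 31 [[0.8, -87.5], [44.1, -87.4]]
200 283 355 28 [[0.5, -100.6], [44.5, -100.5]]
200 283 355 31 [[0.9, -99.7], [44.1, -99.5]]
time_s: 2.55
tool_pos: [522.8, 91.0, 143.3]
tool_rot: [0.158, 0.705, 0.675, 0.15]
ft_force: [-0.1, -0.0, 0.5]
width: 85.1
grip_force: 0.0
lin [ 0.05 -0.1   0.2 ] rot [ 0.14 -0.02  0.15] tcp jig now [  23.  -130.5   15. ] j [ 0.03  0.03 -0.6   0.51 -0.03  1.64] w 85.1
```

Height checks out to about 1 mm. I'll nudge down and close.

```bash
python3 -m pendant '{"linear":[[0,-0.05,0.2],[0,-0.05,0.2],[0,-0.05,0.2],[0,-0.05,0.2],[0,-0.05,0.2]],"rotation":[[0,0,0],[0,0,0],[0,0,0],[0,0,0],[0,0,0]],"fingers":[1,0.4,-0.2,-1,-1]}'
python3 -m pendant '{"linear":[[0,0,0],[0,0,0],[0,0,0]],"rotation":[[0,0,0],[0,0,0],[0,0,0]],"fingers":[-1,-1,-1]}'
python3 -c "
from h import *
from workcell import *
go(observe(),[22,-130,100])"
```

```text
time_s: 3.05
tool_pos: [522.7, 90.5, 141.1]
tool_rot: [0.158, 0.706, 0.674, 0.15]
ft_force: [-4.7, 0.1, 6.7]
width: 42.5
grip_force: 60.9
time_s: 3.35
tool_pos: [522.6, 90.5, 141.1]
tool_rot: [0.158, 0.706, 0.674, 0.15]
ft_force: [-4.4, 0.4, 5.7]
width: 42.8
grip_force: 60.9
lin [ 0.1   0.03 -8.7 ] rot [0.14 0.   0.12] tcp jig now [  21.9 -131.    13. ] j [ 0.03  0.03 -0.6   0.5  -0.03  1.64] w 42.8
```

```bash
python3 -m pendant '{"linear":[[0,0.1,-1],[0,0.3,-3],[0,0.8,-6],[0,1,-9],[0,1,-11]],"rotation":[[0,0,0],[0,0,0],[0,0,0],[0,0,0],[0,0,0]],"fingers":[-1,-1,-1,-1,-1]}'
python3 -m pendant '{"linear":[[0,0,0],[0,0,0]],"rotation":[[0,0,0],[0,0,0]],"fingers":[-1,-1]}'
python3 - <<'E'
from h import *
from workcell import *
s=observe();go(s,[32,-130,125])
d=snapshot("wrist");cv2.imwrite("pics/w3.png",d["img"][:,:,::-1])
d=snapshot("side");cv2.imwrite("pics/s3.png",d["img"][90:290,180:470,::-1])
a=cv2.imread("pics/w3.png");b=cv2.resize(cv2.imread("pics/s3.png"),None,fx=1.6,fy=1.6)
c=np.zeros((580,800,3),np.uint8);c[:260,:640]=a[:260];c[260:580,:464]=b;cv2.imwrite("pics/c3.png",c)
E
```

```text
time_s: 3.85
tool_pos: [484.6, 92.4, 246.8]
tool_rot: [0.158, 0.706, 0.674, 0.15]
ft_force: [-0.0, 0.2, -1.5]
width: 42.5
grip_force: 62.3
time_s: 4.05
tool_pos: [484.9, 92.3, 244.2]
tool_rot: [0.157, 0.706, 0.674, 0.15]
ft_force: [0.4, 0.0, -2.4]
width: 42.2
grip_force: 62.4
lin [ 0.09  0.08 -0.25] rot [ 0.11 -0.    0.13] tcp jig now [  31.3 -130.9  122.5] j [ 0.04 -0.11 -0.45  0.79 -0.04  1.65] w 42.2
```

View pics/c3.png

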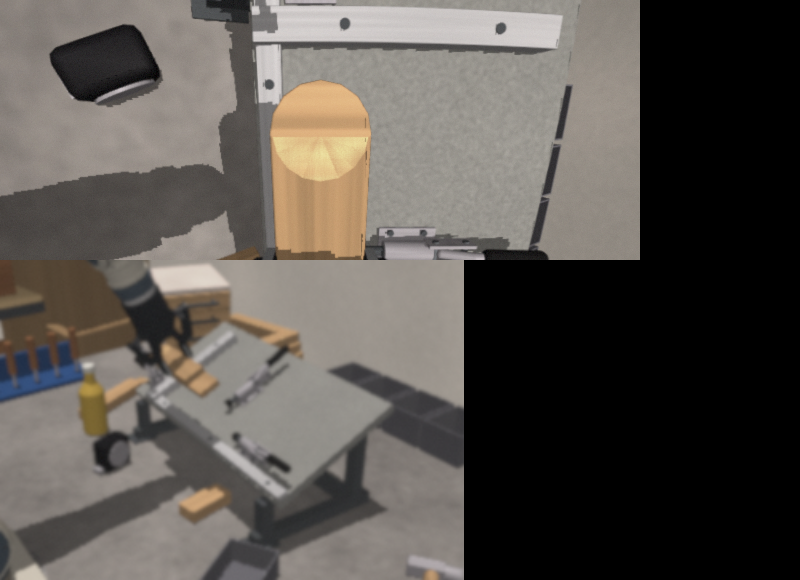

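The leg is held level and clear of the jig; the round end is at (320,80) in the wrist view. Next is the turn, −36° per call.

```bash
python3 -m pendant '{"linear":[[0,0,0],[0,0,0],[0,0,0],[0,0,0],[0,0,0]],"rotation":[[0,0,-7.2],[0,0,-14.4],[0,0,-21.6],[0,0,-28.8],[0,0,-36]],"fingers":[-1,-1,-1,-1,-1]}'
python3 -m pendant '{"linear":[[0,0,0],[0,0,0],[0,0,0],[0,0,0],[0,0,0]],"rotation":[[0,0,-7.2],[0,0,-14.4],[0,0,-21.6],[0,0,-28.8],[0,0,-36]],"fingers":[-1,-1,-1,-1,-1]}'
python3 -c "
from h import *
from workcell import *
go(observe(),[32,-130,125],-1)"
```

```text
time_s: 4.65
tool_pos: [484.9, 92.2, 242.6]
tool_rot: [0.195, 0.461, 0.861, 0.093]
ft_force: [-0.0, 0.0, -1.7]
width: 42.4
grip_force: 62.3
time_s: 5.15
tool_pos: [484.9, 92.2, 242.6]
tool_rot: [0.214, 0.172, 0.961, 0.028]
ft_force: [0.5, -0.6, -1.5]
width: 42.5
grip_force: 62.3
lin [-0.1   0.14 -0.4 ] rot [ 3.0000e-02 -7.0000e-02 -1.0758e+02] tcp jig now [  30.6 -131.   121. ] j [ 0.04 -0.11 -0.45  0.79 -0.04  0.39] w 42.5
```

```bash
python3 -m pendant '{"linear":[[0,0,0],[0,0,0],[0,0,0],[0,0,0],[0,0,0]],"rotation":[[0,0,-7.2],[0,0,-14.4],[0,0,-21.6],[0,0,-28.8],[0,0,-36]],"fingers":[-1,-1,-1,-1,-1]}'
python3 -m pendant '{"linear":[[0,0,0],[0,0,0],[0,0,0],[0,0,0],[0,0,0]],"rotation":[[0,0,-7.2],[0,0,-14.4],[0,0,-21.6],[0,0,-28.8],[0,0,-36]],"fingers":[-1,-1,-1,-1,-1]}'
python3 -m pendant '{"linear":[[0,0,0],[0,0,0],[0,0,0],[0,0,0],[0,0,0]],"rotation":[[0,0,-7.2],[0,0,-14.4],[0,0,-21.6],[0,0,-28.8],[0,0,-35.5]],"fingers":[-1,-1,-1,-1,-1]}'
python3 - <<'E'
from h import *
from workcell import *
s=observe();go(s,[32,-120,60],-1)
d=snapshot("wrist");cv2.imwrite("pics/w4.png",d["img"][:,:,::-1])
d.pop("img");json.dump({k:np.array(v).tolist() for k,v in {**d,**s}.items()},open("w4.json","w"))
E
```

```text
time_s: 5.65
tool_pos: [484.9, 92.2, 242.6]
tool_rot: [0.212, -0.133, 0.967, -0.04]
ft_force: [0.0, -0.3, -0.9]
width: 42.5
grip_force: 62.3
time_s: 6.15
tool_pos: [484.9, 92.3, 242.7]
tool_rot: [0.19, -0.426, 0.879, -0.103]
ft_force: [0.8, 0.9, -2.7]
width: 42.5
grip_force: 62.3
time_s: 6.65
tool_pos: [484.9, 92.3, 242.6]
tool_rot: [0.149, -0.673, 0.707, -0.156]
ft_force: [0.4, -0.3, -1.5]
width: 42.1
grip_force: 62.3
lin [-1.1  -0.15  6.11] rot [ 0.06 -0.02 -0.08] tcp jig now [  30.6 -131.   121.1] j [ 0.04 -0.11 -0.45  0.79 -0.04 -1.49] w 42.1
```

View pics/w4.png

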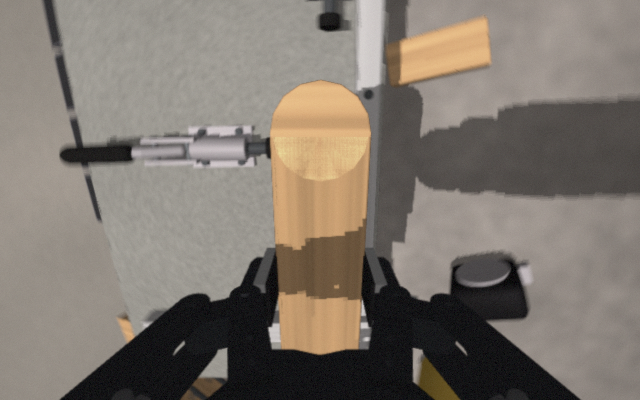

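The turn is done: the round end is now on the −y side at (320,80), with the side clamp's tip at (262,147) well below the leg. I'll bring it down just clear of fence and ledge.

```bash
python3 -m pendant '{"linear":[[-0.8,0.1,1],[-1.6,0.4,4],[-1.6,0.4,7],[-1.6,0.4,9],[-1.6,0.4,9.5]],"rotation":[[0,0,-0.1],[0,0,-0.1],[0,0,-0.1],[0,0,-0.1],[0,0,-0.1]],"fingers":[-1,-1,-1,-1,-1]}'
python3 -c "
from h import *
from workcell import *
go(observe(),[27,-115,14],-1)"
```

```text
time_s: 7.2
tool_pos: [521.8, 106.9, 152.9]
tool_rot: [0.149, -0.671, 0.709, -0.155]
ft_force: [-0.0, -0.2, -2.2]
width: 42.6
grip_force: 62.2
lin [ 0.03 -0.16  1.04] rot [ 0.21 -0.03 -0.43] tcp jig now [  25.4 -114.7   24.4] j [ 0.07  0.03 -0.57  0.55 -0.05 -1.45] w 42.6
```

```bash
python3 -m pendant '{"linear":[[0,-0.1,0.4],[0,-0.1,0.8],[0,-0.1,0.95],[0,-0.1,0.95]],"rotation":[[0.1,0,-0.2],[0.1,0,-0.2],[0.1,0,-0.2],[0.1,0,-0.2]],"fingers":[-1,-1,-1,-1]}'
python3 -c "
from h import *
from workcell import *
s=observe();go(s,[22,-108,13],-1);print(np.round(jig()[1].T@s['ft_force'],1))"
```

```text
time_s: 7.6
tool_pos: [527.7, 106.4, 148.9]
tool_rot: [0.151, -0.673, 0.707, -0.158]
ft_force: [-0.0, 0.5, -1.8]
width: 42.6
grip_force: 62.2
lin [-0.69  0.71  0.53] rot [-0.24  0.   -0.1 ] tcp jig now [  29.1 -114.9   18.3] j [ 0.07  0.04 -0.57  0.52 -0.05 -1.46] w 42.6
[-0.8  0.5 -1.6]
```

```bash
python3 -m pendant '{"linear":[[0,0.3,0.3],[0,0.4,0.45],[0,0.4,0.5],[0,0.4,0.5]],"rotation":[[0,0,0],[0,0,0],[0,0,0],[0,0,0]],"fingers":[-1,-1,-1,-1]}'
python3 -c "
from h import *
from workcell import *
s=observe();go(s,[22,-108,13],-1);print(np.round(jig()[1].T@s['ft_force'],1))"
```

```text
time_s: 8.0
tool_pos: [525.5, 106.4, 142.2]
tool_rot: [0.15, -0.673, 0.707, -0.158]
ft_force: [-5.4, 0.3, 2.4]
width: 42.2
grip_force: 62.8
lin [-0.69  0.23  0.01] rot [-0.16 -0.01 -0.07] tcp jig now [  24.3 -114.9   13.1] j [ 0.07  0.04 -0.59  0.51 -0.05 -1.46] w 42.2
[-3.9 -0.   4.5]
```

```bash
python3 -m pendant '{"linear":[[-0.2,0.1,0],[-0.4,0.2,0],[-0.55,0.25,0],[-0.65,0.3,0],[-0.65,0.3,0]],"rotation":[[0,0,0],[0,0,0],[0,0,0],[0,0,0],[0,0,0]],"fingers":[-1,-1,-1,-1,-1]}'
python3 -c "
from h import *
from workcell import *
s=observe();go(s,[22,-108,13],-1);print(np.round(jig()[1].T@s['ft_force'],1))"
```

```text
time_s: 8.5
tool_pos: [524.5, 111.2, 141.7]
tool_rot: [0.15, -0.672, 0.707, -0.16]
ft_force: [-0.9, -13.6, 5.0]
width: 42.1
grip_force: 62.9
lin [-0.22  0.1   0.02] rot [-0.32 -0.28 -0.15] tcp jig now [  22.9 -110.2   13.2] j [ 0.09  0.04 -0.59  0.5  -0.06 -1.45] w 42.1
[  1.9 -13.7   4.7]
```

```bash
python3 -m pendant '{"linear":[[0,0.15,0],[-0.1,0.3,0],[-0.1,0.35,0],[-0.1,0.35,0]],"rotation":[[0,0,0],[0,0,0],[0,0,0],[0,0,0]],"fingers":[-1,-1,-1,-1]}'
python3 - <<'E'
from h import *
from workcell import *
s=observe();go(s,[22,-108,13],-1);print(np.round(jig()[1].T@s['ft_force'],1),s["ft_torque"])
d=snapshot("wrist");a=d["img"][:,:,::-1].copy()
d=snapshot("scene");b=cv2.resize(d["img"][180:300,300:450,::-1],None,fx=3,fy=3,interpolation=cv2.INTER_CUBIC)
c=np.zeros((600,800,3),np.uint8);c[:240,:640]=a[:240];c[240:,:450]=b;cv2.imwrite("pics/c5.png",c)
E
```

```text
time_s: 8.9
tool_pos: [523.6, 111.3, 141.7]
tool_rot: [0.151, -0.671, 0.708, -0.162]
ft_force: [7.0, -18.1, 4.8]
width: 42.3
grip_force: 62.6
lin [-0.22  0.02  0.06] rot [-0.59 -0.4  -0.26] tcp jig now [  22.1 -110.2   13.6] j [ 0.09  0.04 -0.59  0.49 -0.07 -1.44] w 42.3
[  9.2 -17.8   1. ] [-3.09118239 -1.36835275 -1.97110702]
```

View pics/c5.png

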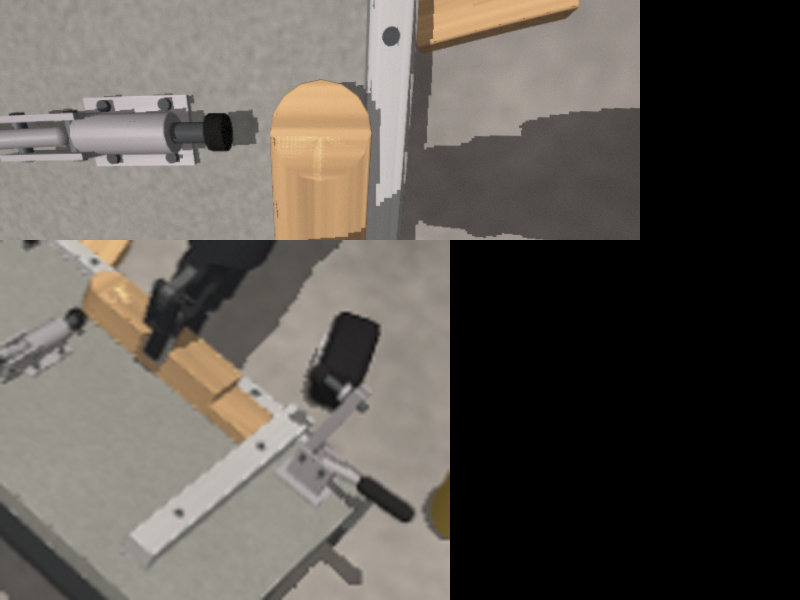

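The lap faces up and sits at the fence in the scene crop (≈(250,430)); the leg runs along the ledge. One more push on the ledge, then release.

```bash
python3 -m pendant '{"linear":[[0,0.15,0],[0,0.25,0],[0,0.25,0.05],[0,0.25,0.05]],"rotation":[[0,0,0],[0.3,0.2,0],[0.5,0.4,0],[0.5,0.4,0]],"fingers":[-1,-1,-1,-1]}'
python3 -c "
from h import *
from workcell import *
s=observe();go(s,[22,-108,13],-1);print(np.round(jig()[1].T@s['ft_force'],1),s['ft_torque'])"
```

```text
time_s: 9.4
tool_pos: [523.2, 111.3, 141.8]
tool_rot: [0.152, -0.669, 0.707, -0.169]
ft_force: [10.4, -20.6, 8.5]
width: 43.0
grip_force: 63.0
lin [-0.22 -0.02  0.09] rot [-1.33 -0.81 -0.26] tcp jig now [  21.8 -110.2   13.9] j [ 0.1   0.04 -0.61  0.48 -0.08 -1.44] w 43.0
[ 13.9 -20.1   2.9] [-3.42680787 -2.32919238 -1.64866901]
```

```bash
python3 -m pendant '{"linear":[[0,0,0],[0,0,0],[0,0,0],[0,0,0]],"rotation":[[-0.6,-0.4,-0.1],[-1.3,-0.8,-0.2],[-1.3,-0.8,-0.2],[-1.3,-0.8,-0.2]],"fingers":[-1,-1,-1,-1]}'
python3 -c "
from h import *
from workcell import *
s=observe();go(s,[22,-108,13],-1);print(np.round(jig()[1].T@s['ft_force'],1),s['ft_torque'])"
```

```text
time_s: 9.8
tool_pos: [523.2, 111.4, 141.4]
tool_rot: [0.149, -0.674, 0.707, -0.156]
ft_force: [12.0, -17.9, 6.0]
width: 42.3
grip_force: 62.8
lin [-0.2  -0.03  0.05] rot [ 0.02  0.02 -0.03] tcp jig now [  21.7 -110.    13.5] j [ 0.08  0.04 -0.59  0.51 -0.05 -1.45] w 42.3
[ 14.2 -17.3   0. ] [-3.45986826 -2.3973368  -1.35096385]
```

```bash
python3 -m pendant '{"linear":[[0,0,0],[0,0,0],[0,0,0],[0,0,0],[0,0,0]],"rotation":[[0,0,0],[0,0,0],[0,0,0],[0,0,0],[0,0,0]],"fingers":[0.5,0.5,0.5,0.5,0.5]}'
python3 -m pendant '{"linear":[[0,0,-2],[0,0,-5],[0,0,-9],[0,0,-13],[0,0,-13]],"rotation":[[0,0,0],[0,0,0],[0,0,0],[0,0,0],[0,0,0]],"fingers":[0.5,0.5,0.5,0.5,0.5]}'
python3 - <<'E'
from h import *
from workcell import *
s=observe();go(s,[22,-108,13],-1);print(np.round(jig()[1].T@s['ft_force'],1))
d=snapshot("wrist");cv2.imwrite("pics/w6.png",d["img"][:,:,::-1])
d.pop("img");json.dump({k:np.array(v).tolist() for k,v in {**d,**s}.items()},open("w6.json","w"))
E
```

```text
time_s: 10.3
tool_pos: [518.3, 114.6, 137.7]
tool_rot: [0.148, -0.676, 0.706, -0.15]
ft_force: [-0.1, 0.3, -0.1]
width: 63.9
grip_force: 0.0
time_s: 10.8
tool_pos: [465.3, 116.5, 261.6]
tool_rot: [0.151, -0.675, 0.705, -0.153]
ft_force: [1.0, -0.3, -0.9]
width: 64.2
grip_force: 0.0
lin [ 0.14 -0.26 13.4 ] rot [0.16 0.48 0.14] tcp jig now [  19.8 -107.8  147. ] j [ 0.1  -0.14 -0.43  0.85 -0.06 -1.44] w 64.2
[ 0.5 -0.3 -1.2]
```

View pics/w6.png

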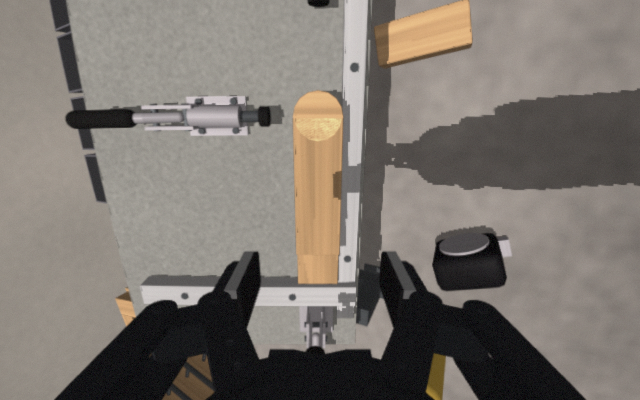

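The leg looks home: lapped end at (318,283) against the fence, right edge along the ledge at col 343. I'll measure residual gaps.

```bash
python3 - <<'E'
from h import *
im=cv2.imread("pics/w6.png");hsv=cv2.cvtColor(im,cv2.COLOR_BGR2HSV)
s=json.load(open("w6.json"));s={k:np.array(v) if isinstance(v,list) else v for k,v in s.items()}
o,Rj=jig();L=lambda px,z:np.round((hit(s,px,o+Rj@[0,0,z],Rj[:,2],s)-o)@Rj,1)[:,:2].tolist()
m=cv2.inRange(hsv,(8,60,60),(28,255,255));m[:,360:]=0
for r in(130,150,170,200,220,240):
    x=np.where(m[r,285:352])[0]+285;print(r,x.min(),x.max(),L([(x.min()-.5,r),(x.max()+.5,r)],28))
for c in(305,318,332):
    y=np.where(m[80:290,c])[0]+80;print(c,y.min(),y.max(),"tip",L([(c,y.min()-.5)],28),"lap",L([(c,y.max()+.5)],14))
g=cv2.cvtColor(im,cv2.COLOR_BGR2GRAY)
for c in(170,220,318):print(c,g[270:312,c].tolist())
a=im[220:310,270:370];b=im[85:150,270:370]
cv2.imwrite("pics/c7.png",np.hstack([cv2.resize(a,None,fx=4.5,fy=4.5,interpolation=cv2.INTER_CUBIC)[:290*1],np.zeros((290,10,3),np.uint8),cv2.resize(b,None,fx=3.3,fy=4.47)[:290]]))
E
```

```text
130 293 342 [[43.6, -167.4], [-0.3, -167.4]]
150 293 342 [[44.1, -149.8], [-0.8, -149.9]]
170 294 341 [[43.6, -131.6], [-0.3, -131.6]]
200 295 340 [[43.4, -102.7], [-0.1, -102.8]]
220 295 340 [[44.0, -82.3], [-0.6, -82.4]]
240 296 339 [[43.5, -60.9], [-0.2, -61.0]]
305 94 283 tip [[32.2, -197.7]] lap [[35.7, -0.8]]
318 90 283 tip [[21.2, -200.9]] lap [[21.2, -0.9]]
332 95 283 tip [[9.3, -197.0]] lap [[5.7, -0.9]]
170 [153, 153, 154, 151, 147, 120, 93, 91, 88, 89, 91, 88, 89, 89, 87, 114, 172, 196, 199, 200, 198, 197, 198, 201, 200, 202, 200, 201, 200, 176, 80, 27, 23, 23, 22, 21, 22, 26, 19, 11, 20, 15]
220 [154, 153, 153, 153, 149, 144, 88, 61, 40, 27, 26, 14, 20, 21, 15, 19, 20, 22, 24, 21, 22, 20, 25, 23, 8, 23, 21, 20, 8, 17, 19, 15, 22, 1, 19, 20, 17, 14, 10, 28, 15, 19]
318 [173, 176, 176, 175, 174, 175, 172, 178, 174, 175, 175, 176, 174, 147, 108, 95, 102, 154, 193, 204, 205, 206, 205, 204, 204, 200, 198, 202, 206, 205, 202, 199, 201, 204, 208, 193, 131, 100, 100, 96, 100, 99]
```

View pics/c7.png

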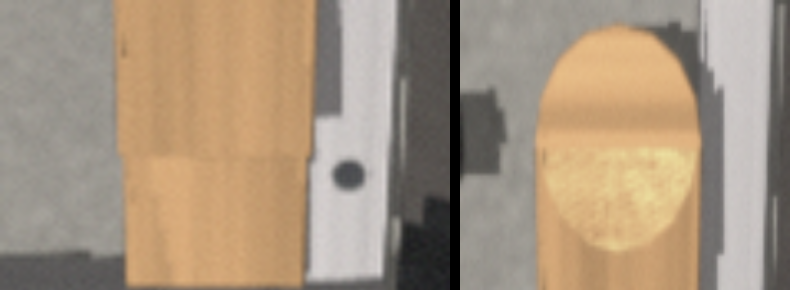

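Flush and parallel along the ledge. I'll check the end gap against the fence edge in the same image.

```bash
python3 - <<'E'
from h import *
s=json.load(open("w6.json"));s={k:np.array(v) if isinstance(v,list) else v for k,v in s.items()}
o,Rj=jig();L=lambda px,z:np.round((hit(s,px,o+Rj@[0,0,z],Rj[:,2],s)-o)@Rj,2)[:,:2].tolist()
print("fence z20",L([(318,286.9),(170,285.6)],20),"lap z14",L([(318,283.3)],14))
go(s,[22,-230,60],-1)
E
```

```text
fence z20 [[21.23, -0.57], [184.59, -0.63]] lap z14 [[21.25, -1.11]]
lin [12.3  -0.21  8.6 ] rot [0.16 0.48 0.14] tcp jig now [  19.8 -107.8  147. ] j [ 0.1  -0.14 -0.43  0.85 -0.06 -1.44] w 64.2
```

```bash
python3 -c "
from workcell import *
print(finish_job())"
```

```text
the job is handed in; nothing more can be done
None
```

The leg is turned end for end and released, lying flat with the lap up, flush along the ledge and against the end fence (measured end gap about 0.5 mm, within camera error), with no sign of the clamps or bench items being touched; handed in at about 11 s, with no verdict returned.

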